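# Set the stock tags of the lens-carton bins

## Task

Set the hinged stock tags behind the three lens-carton bins: push tags over with a fingertip until every full bin (one filled with a row of cartons) has its tag leaning back, away from the robot, with the round-disc face uppermost, and every other bin has its tag leaning forward, towards the robot, with the straight-bar face uppermost. Tags that are already right can stay. Only push: leave the cartons in the bins and the tools around them where they are.

Things in the scene. Friction and masses are not known exactly. Their poses are not given: they have to be found in the camera images.
- board: grey base board, 145x192x6 mm, fixed to the bench, carrying three equal stock bins side by side along its y. Origin: on the bench under the middle of the line of tag hinges. +x points away from the robot (turned at most about 0.16 rad), +y left. The board is turned and shifted from run to run, and the bins change places on it.
- tag_a (a joint): lean of the aluminium tag behind bin a (rad): 0 upright; stop at +0.95 leaning away from the robot, its raised round disc (robot-side face) uppermost; stop at -0.95 leaning towards the robot over its bin, its raised straight bar (far face) uppermost. Free hinge, 30 g: once past upright it falls to the stop by itself. Polished: slides easily on what pushes it.
- hinge_a (a point): middle of the hinge of tag a, 62 mm above the bench, axis along the board's y; hinges are 60 mm apart. The tag is a plate 36 mm wide (board y), 3 mm thick, reaching 58 mm from the hinge; at a stop its free edge is 45 mm in front of or behind the hinge and 32 mm above it. The bracket reaches 2 mm above the hinge. Pushed level at 15 to 25 mm above the hinge, it tips over.
- bin_a_floor (a point): middle of the inner floor of bin a (open box 90x55x30 mm, walls 2.5 mm), 9 mm above the bench and 55 mm in front of its hinge
- tag_b (a joint): lean of the aluminium tag behind bin b (rad): 0 upright; stop at +0.95 leaning away from the robot, its raised round disc (robot-side face) uppermost; stop at -0.95 leaning towards the robot over its bin, its raised straight bar (far face) uppermost. Free hinge, 30 g: once past upright it falls to the stop by itself. Polished: slides easily on what pushes it.
- hinge_b (a point): middle of the hinge of tag b, 62 mm above the bench, axis along the board's y; hinges are 60 mm apart. The tag is a plate 36 mm wide (board y), 3 mm thick, reaching 58 mm from the hinge; at a stop its free edge is 45 mm in front of or behind the hinge and 32 mm above it. The bracket reaches 2 mm above the hinge. Pushed level at 15 to 25 mm above the hinge, it tips over.
- bin_b_floor (a point): middle of the inner floor of bin b (open box 90x55x30 mm, walls 2.5 mm), 9 mm above the bench and 55 mm in front of its hinge
- tag_c (a joint): lean of the aluminium tag behind bin c (rad): 0 upright; stop at +0.95 leaning away from the robot, its raised round disc (robot-side face) uppermost; stop at -0.95 leaning towards the robot over its bin, its raised straight bar (far face) uppermost. Free hinge, 30 g: once past upright it falls to the stop by itself. Polished: slides easily on what pushes it.
- hinge_c (a point): middle of the hinge of tag c, 62 mm above the bench, axis along the board's y; hinges are 60 mm apart. The tag is a plate 36 mm wide (board y), 3 mm thick, reaching 58 mm from the hinge; at a stop its free edge is 45 mm in front of or behind the hinge and 32 mm above it. The bracket reaches 2 mm above the hinge. Pushed level at 15 to 25 mm above the hinge, it tips over.
- bin_c_floor (a point): middle of the inner floor of bin c (open box 90x55x30 mm, walls 2.5 mm), 9 mm above the bench and 55 mm in front of its hinge
- row_1: loose row of six flat white lens cartons that fills its bin, 67x42x38 mm together; origin at the centre of its underside. A bin with this in it is full.
- row_2: loose row of six flat white lens cartons that fills its bin, 67x42x38 mm together; origin at the centre of its underside. A bin with this in it is full.
- single: one loose flat white lens carton lying on its side, 38x42x11 mm; origin at the centre of its underside. A bin with only this in it is not full.
- eye_loupe: bystander: black eye loupe, 35 mm across, 30 mm tall, stands in front of the bins; origin at the centre of its underside
- screw_tin: bystander: flat round tin, 57 mm across, 28 mm tall, in front of the bins; origin at the centre of its underside
- tape_roll: bystander: small tape roll, 37 mm across, 10 mm tall, lies behind the bins; origin at the centre of its underside
- pin_gauge: bystander: upright pin gauge, 18 mm across, 43 mm tall, behind the bins; origin at the centre of its underside
- cleaner_bottle: bystander: cleaner bottle, 44 mm across, 129 mm tall, at the left front; origin at the centre of its underside
- pliers_cyan: bystander: small pliers, 123x58x9 mm, lying at the left front; origin at the centre of its underside

How it is judged:
By the outcome, as a careful person would: the job done as asked, in the order asked, and still so for the second after the job is handed in, with the robot touching nothing.
It also fails if it takes over 58 s, if anything falls off the work surface, if the arm or the gripper's body presses on something with over 40 N, if the wrist force passes 120 N, or if a joint passes its speed limit or range.

## Robot

A 7-joint arm with a two-finger parallel gripper is mounted at the origin on a cart in front of the work surface, level with it; the furniture and walls round the work are solid. World frame = base frame: x ahead of the robot, y to its left, z up, the work surface at z = 0. Lengths are in m, angles in rad, forces in N, time in s.
With the tool pointing down it reaches from about 0.425 to 0.875 m from the base axis. Payload 4.7 kg.
Tool frame: the origin (TCP) lies where the fingers leave the gripper's body, on its centre line; the fingertips stand 70 mm ahead of it and the grasp point (between the pads) lies 51 mm ahead of it; z points along the fingers, y is the line along which they close (so a half turn about z gives the same grasp; the last joint's range is limited). The gripper opens to 87 mm and grips with 3 to 60 N. Pads are 19 mm wide; open, the fingers measure 117 mm over their backs; the gripper's body (75 mm by 190 mm) begins 51 mm behind the grasp point.
Start: joints at [-1.118, 0.321, -0.07, 1.45, 0.023, 1.371, -0.057], TCP at [0.276, 0.588, 0.292] pointing down, gripper open.
Joint ranges: [-2.86, 2.86], [-0.3, 2.09], [-1.38, 1.24], [0.06, 2.45], [-1.56, 4.7], [0.09, 2.05], [-2.69, 2.69]. Speed limits (rad/s): [2.57, 2.57, 3.14, 3.14, 3.14, 3.14, 3.14].

## Interface

Orientations are given as a rotation vector (axis times angle).
In Python, from bench import ctrl gives the robot as it stands.
- The arm moves only by the tool drive_tool, never from a script. Its argument "motion" is a list of rows, each a list of 3 entries, a list of its own where there are three numbers: the shift along the tool's x, y, z in cm, then the turn, a rotation vector about the tool's x, y, z in degrees, then the opening, from -1 (shut) to 1 (fully open). In form: [[[x, y, z], [ax, ay, az], claw], ...]. A call has 1 to 12 rows; each row shifts and turns the commanded pose from where the row before left it, along the tool's axes as they then stand; what a row does not reach is not made up. A row lasts 1/8 s, in which the tool goes at most 62.5 mm and 10.7 degrees, less where a joint would pass 70% of its speed; a pose out of reach is approached as far as the arm can. A call with a gripper value outside its range is refused whole. The fingers move at their own pace and stop on an object; "force" is the grip in N (left out, the last holds). Time passes only in rows, so rows that do not move let the fingers close. It gives the time, the measured TCP pose, the force, the opening and the grip force at its end, in the units of the state.
- ctrl.get_state(): the state, without advancing time (a new reading comes with each control period).
- ctrl.get_image(name): name is "side" or "top" or "wrist"; returns the picture (400x640x3 uint8, red, green, blue); there is no depth.
- ctrl.calibration(name): a dict with "K" (3x3 intrinsics, pixels), "distortion" ([k1, k2, p1, p2, k3] as OpenCV has them; the pictures are not rectified), "origin" and "attitude" of the camera in the world; the wrist camera has in their place "tool_from_camera" (4x4, takes a point from camera to tool coordinates, whose origin is the TCP and whose axes are the flange's). Camera axes: x right, y up, looking along -z (the intrinsics and any distortion apply to the point x, -y, -z); pixel columns grow to the right and rows downward; lengths in m; the calibration is good to about 2 mm. A picture is of the moment at which its call begins: read the wrist's pose just before it. calibration takes no time and is no camera call.
- ctrl.close_job(): hands the job in; it is judged then, once.
The state is a dict: "time": time; "joint_positions": joint angles; "qd": joint speeds; "joint_torque": joint torques, N m; "position": TCP position; "tool_rot": TCP orientation; "ft_force": force on the tool from outside, world axes, zero at the start; "torque": the same for the moment, N m; "grip_width": opening from 0.0 (shut) to 1.0 (fully open); "grip_force": force on a finger pad.
Only numpy, scipy, OpenCV 4.12 (cv2) and the standard library are available. Lean on these libraries where they do the work, as an engineer would, in place of code of your own. Each camera call takes 0.05 s, during which the arm holds its last target. There are 200 camera calls.

## Working session

There is one attempt and no reset: what is moved stays moved. The work goes in short steps, Python scripts to look and compute and a tool call to move; the robot and the scene stay as the last step left them, time stands still between calls to the robot, and variables do not carry over. Pictures are saved under pics/ and viewed, at most 10 in all, crops included, and the job is handed in when it is done.

Besides the shell and the picture viewer there is one more tool, called after "Emit:" as a command line: name --argument value ..., lists and objects as JSON in quotes. drive_tool: Moves the arm, as the interface text tells. Its arguments: {"type":"object","properties":{"motion":{"type":"array","items":{"type":"array"}},"force":{"type":"number"}},"required":["motion"]}

```bash
mkdir -p pics
python3 - <<'E'
from bench import ctrl
import cv2,numpy as np
for n in("top","side"):
    cv2.imwrite(f"pics/{n}0.png",ctrl.get_image(n)[:,:,::-1]); print(n,ctrl.calibration(n))
print(ctrl.calibration("wrist"));s=ctrl.get_state();print(s)
E
```

```text
top {'K': array([[403.25537061,   0.        , 322.66150115],
       [  0.        , 403.25537061, 191.67177876],
       [  0.        ,   0.        ,   1.        ]]), 'distortion': array([-0.08110234,  0.        ,  0.        ,  0.        ,  0.        ]), 'origin': array([0.36092732, 0.08569128, 0.94953941]), 'attitude': array([ 0.14086655, -0.12070465, -1.54769205])}
side {'K': array([[480.70504295,   0.        , 323.26870788],
       [  0.        , 480.70504295, 205.55984981],
       [  0.        ,   0.        ,   1.        ]]), 'distortion': array([-0.12325745,  0.        ,  0.        ,  0.        ,  0.        ]), 'origin': array([ 0.3692403 , -0.59563407,  0.65580165]), 'attitude': array([ 0.88368784, -0.08161613, -0.19499985])}
{'K': array([[332.50514623,   0.        , 318.21728961],
       [  0.        , 332.50514623, 202.02687701],
       [  0.        ,   0.        ,   1.        ]]), 'distortion': array([-0.03975995,  0.        ,  0.        ,  0.        ,  0.        ]), 'tool_from_camera': array([[-1.50297600e-04,  9.68368372e-01,  2.49524894e-01,
         6.74180979e-02],
      
[... 253 characters left out ...]
time': 0.1, 'joint_positions': array([-1.11788187,  0.32173717, -0.07008636,  1.45156917,  0.0226035 ,
        1.37082153, -0.05690944]), 'qd': array([ 0.0008738 , -0.00160055,  0.00064901, -0.0024782 , -0.00135337,
       -0.00153821,  0.00083452]), 'joint_torque': array([-7.21176220e-04, -4.92567694e+01, -4.06101784e-01, -3.13401532e+01,
       -6.41737296e-02,  3.93675151e-02,  6.34934077e-05]), 'position': array([0.2760362 , 0.58804534, 0.29127029]), 'tool_rot': array([-6.83676840e-01, -3.06600719e+00,  2.70971369e-03]), 'ft_force': array([ 0.15489051, -0.5236667 , -0.03626328]), 'torque': array([-0.03028134,  0.04264426,  0.02294992]), 'grip_force': 0.0, 'grip_width': 1.002299735779546}
```

View pics/top0.png

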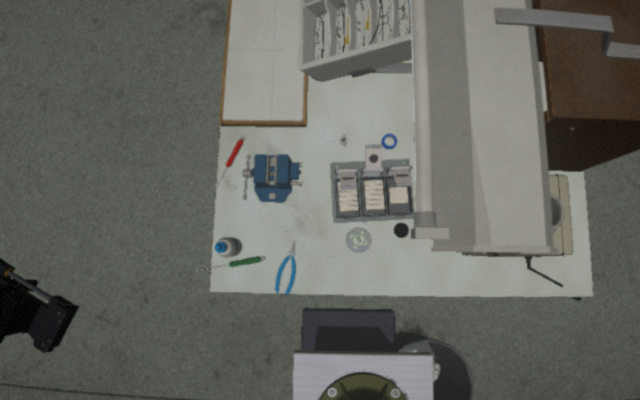

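View pics/side0.png

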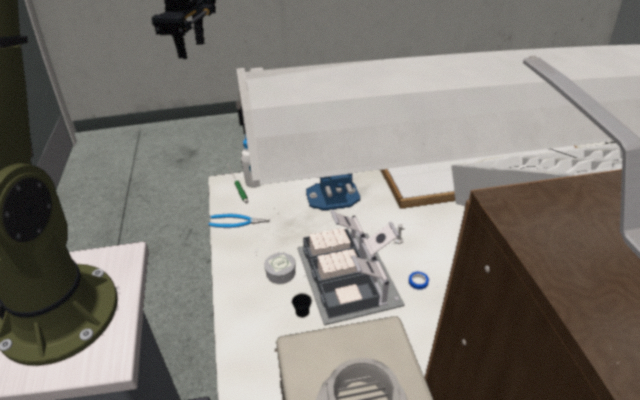

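```bash
cat > h.py <<'E'
import cv2,numpy as np
from bench import ctrl
from scipy.spatial.transform import Rotation as R
def cam(n):
    c=ctrl.calibration(n)
    if n=="wrist":
        s=ctrl.get_state();T=c["tool_from_camera"];Q=R.from_rotvec(s["tool_rot"]).as_matrix()
        return c,Q@T[:3,:3],Q@T[:3,3]+s["position"]
    return c,R.from_rotvec(c["attitude"]).as_matrix(),c["origin"]
def ray(C,px):
    c,A,o=C;u=cv2.undistortPoints(np.array([[px]],float),c["K"],c["distortion"])[0,0]
    return o,A@np.array([u[0],-u[1],-1])
def at(C,px,z):
    o,d=ray(C,px);return o+d*(z-o[2])/d[2]
def proj(C,p):
    c,A,o=C;q=A.T@(np.array(p)-o);q=np.array([q[0],-q[1],-q[2]])
    return cv2.projectPoints(q[None],np.zeros(3),np.zeros(3),c["K"],c["distortion"])[0][0,0]
def tri(C1,p1,C2,p2):
    o,d=ray(C1,p1);a,b=ray(C2,p2)
    s=np.linalg.lstsq(np.c_[d,-b],a-o,rcond=None)[0];x,y=o+s[0]*d,a+s[1]*b
    return (x+y)/2,np.linalg.norm(x-y)
E
python3 - <<'E'
from h import *
t=cv2.imread("pics/top0.png");s=cv2.imread("pics/side0.png")
a=cv2.resize(t[130:230,325:425],(600,600),interpolation=cv2.INTER_CUBIC)
cv2.imwrite("pics/tc.png",a)
b=cv2.resize(s[205:325,290:410],(600,600),interpolation=cv2.INTER_CUBIC)
cv2.imwrite("pics/sc.png",b)
T=cam("top");S=cam("side")
for n,p,q in [("overhang corner",(415,238),(248,180)),("overhang far",(550,248),(240,70))]: print(n,tri(T,p,S,q))
E
```

```text
overhang corner (array([ 0.38561176, -0.06057892,  0.27400859]), np.float64(0.026782550623116505))
overhang far (array([ 0.37726423, -0.17722418,  0.47955812]), np.float64(0.0005386708840763355))
```

View pics/tc.png

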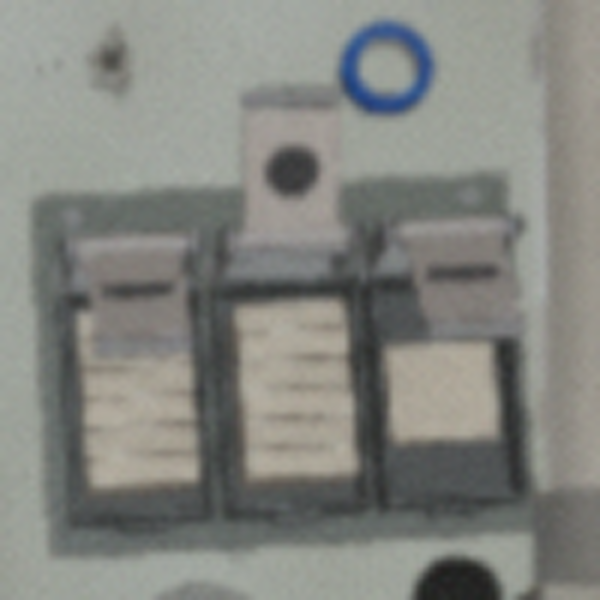

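View pics/sc.png

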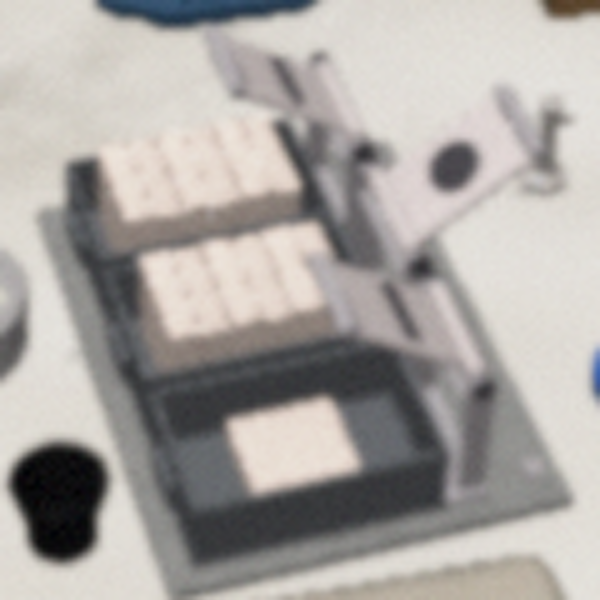

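Run:
```python
from h import *
T=cam("top");S=cam("side")
t=lambda u,v:(325+u/6,130+v/6)
f=lambda u,v:(290+u/5,205+v/5)
for n,p,z in [("Lh",t(135,240),.062),("Lfree",t(140,348),.094),("Mh",t(292,245),.062),("Mfree",t(292,98),.094),("Rh",t(450,222),.062),("Rfree",t(470,330),.094),
 ("boardFL",t(50,555),.006),("boardBL",t(35,200),.006),("boardBR",t(505,178),.006)]: print(n,at(T,p,z).round(4))
for n,p,q in [("Lfree",t(140,348),f(222,68)),("Rfree",t(470,330),f(330,295)),("Mfree",t(292,98),f(515,125)),("Rh",t(515,225),f(488,385))]: print(n,tri(T,p,S,q))
# overhang: near-left corners for various heights
for z in (.2,.25,.3,.35,.4,.45,.5): print(z,at(T,(415,238),z).round(3),at(T,(413,100),z).round(3),"side",at(S,(253,180),z).round(3),at(S,(240,70),z).round(3),at(S,(450,165),z).round(3))
```

```text
Lh [0.5609 0.0437 0.062 ]
Lfree [0.5141 0.0431 0.094 ]
Mh [ 0.5601 -0.0152  0.062 ]
Mfree [ 0.608  -0.0117  0.094 ]
Rh [ 0.5701 -0.0748  0.062 ]
Rfree [ 0.5228 -0.0757  0.094 ]
boardFL [0.4471 0.073  0.006 ]
boardBL [0.5892 0.0812 0.006 ]
boardBR [ 0.6018 -0.1074  0.006 ]
Lfree (array([0.51561583, 0.04279798, 0.09019664]), np.float64(0.0017315643632800435))
Rfree (array([ 0.52429055, -0.07624557,  0.09200046]), np.float64(0.0021642975268013403))
Mfree (array([ 0.60858025, -0.01190022,  0.0929953 ]), np.float64(0.0005877698006257041))
Rh (array([ 0.5715939 , -0.09965373,  0.06231824]), np.float64(0.004424377539073429))
0.2 [ 0.403 -0.076  0.2  ] [ 0.674 -0.078  0.2  ] side [0.381 0.04  0.2  ] [0.389 0.486 0.2  ] [0.708 0.012 0.2  ]
0.25 [ 0.4   -0.066  0.25 ] [ 0.653 -0.067  0.25 ] side [ 0.379 -0.03   0.25 ] [0.387 0.368 0.25 ] [ 0.671 -0.055  0.25 ]
0.3 [ 0.398 -0.055  0.3  ] [ 0.632 -0.056  0.3  ] side [ 0.378 -0.1    0.3  ] [0.385 0.249 0.3  ] [ 0.634 -0.122  0.3  ]
0.35 [ 0.395 -0.044  0.35 ] [ 0.611 -0.045  0.35 ] side [ 0.377 -0.169  0.35 ] [0.383 0.13  0.35 ] [ 0.597 -0.188  0.35 ]
0.4 [ 0.392 -0.033  0.4  ] [ 0.59  -0.034  0.4  ] side [ 0.376 -0.239  0.4  ] [0.38  0.012 0.4  ] [ 0.56  -0.255  0.4  ]
0.45 [ 0.389 -0.022  0.45 ] [ 0.569 -0.023  0.45 ] side [ 0.374 -0.309  0.45 ] [ 0.378 -0.107  0.45 ] [ 0.522 -0.321  0.45 ]
0.5 [ 0.386 -0.011  0.5  ] [ 0.549 -0.012  0.5  ] side [ 0.373 -0.378  0.5  ] [ 0.376 -0.226  0.5  ] [ 0.485 -0.388  0.5  ]
```

Emit:
drive_tool --motion '[[[-5.6, -2, 0], [0, 0, 5.4], -1], [[-5.6, -2, 0], [0, 0, 5.4], -1], [[-5.5, -2, 0], [0, 0, 5.4], -1], [[-5.4, -2, 0], [0, 0, 5.4], -1], [[-5.2, -2, 0], [0, 0, 5.4], -1], [[-5, -2, 0], [0, 0, 5.4], -1], [[-4.8, -2, 0], [0, 0, 5.4], -1], [[-4.6, -2, 0], [0, 0, 5.4], -1], [[0, 0, 0], [0, 0, 0], -1], [[0, 0, 0], [0, 0, 0], -1]]' --force 20

```text
time: 1.35
position: [0.4642, 0.1977, 0.2921]
tool_rot: [-1.763, -2.599, -0.001]
ft_force: [-0.2, 0.9, -0.2]
grip_width: 0.019
grip_force: 0.0
```

Emit:
drive_tool --motion '[[[0, 0, 0], [0, 0, 7.3], -1], [[0, 0, 0], [0, 0, 7.3], -1], [[0, 0, 0], [0, 0, 7.2], -1], [[0, 0, 0], [0, -10, 0], -1], [[0, 0, 0], [0, -10, 0], -1], [[-3.3, 0, 3.7], [0, 0, 0], -1], [[-3.3, 0, 3.7], [0, 0, 0], -1], [[-3.3, 0, 3.7], [0, 0, 0], -1], [[0, 0, 0], [0, 0, 0], -1], [[0, 0, 0], [0, 0, 0], -1]]'

```text
time: 2.6
position: [0.4644, 0.068, 0.2218]
tool_rot: [2.032, 2.032, -0.357]
ft_force: [0.3, 0.8, 0.1]
grip_width: 0.006
grip_force: 0.0
```

Run:
```python
from h import *
t=ctrl.get_image("top");s=ctrl.get_image("side")
cv2.imwrite("pics/m1.png",np.vstack([t[100:330,180:560],s[30:360,160:540]])[:,:,::-1])
st=ctrl.get_state();Q=R.from_rotvec(st["tool_rot"]).as_matrix();print(st["position"],Q.round(3),"tip",st["position"]+.07*Q[:,2])
```

```text
[0.46467777 0.06829881 0.22227987] [[-0.001  1.     0.001]
 [ 0.94   0.001 -0.341]
 [-0.341  0.001 -0.94 ]] tip [0.4647696  0.04441585 0.15648021]
```

View pics/m1.png

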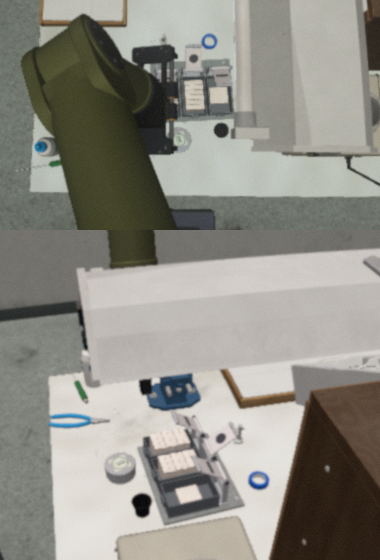

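Emit:
drive_tool --motion '[[[0.9, 0, 2.4], [0, 0, 0], -1], [[0.9, 0, 2.4], [0, 0, 0], -1], [[0.8, 0, 2.4], [0, 0, 0], -1], [[0, 0, 0], [0, 0, 0], -1], [[0, 1, 0], [0, 0, 0], -1], [[0, 1, 0], [0, 0, 0], -1], [[0, 1, 0], [0, 0, 0], -1], [[0, 1, 0], [0, 0, 0], -1], [[0, 1, 0], [0, 0, 0], -1], [[0, 0, 0], [0, 0, 0], -1]]'

```text
time: 3.95
position: [0.5153, 0.0656, 0.1454]
tool_rot: [2.034, 2.028, -0.358]
ft_force: [-0.5, 0.3, -0.1]
grip_width: 0.009
grip_force: 0.0
```

Emit:
drive_tool --motion '[[[0, 1, 0], [0, 0, 0], -1], [[0, 1, 0], [0, 0, 0], -1], [[0, 1, 0], [0, 0, 0], -1], [[0, 1, 0], [0, 0, 0], -1], [[0, 1, 0], [0, 0, 0], -1], [[0, 0, 0], [0, 0, 0], -1], [[0, 0, 0], [0, 0, 0], -1]]'

```text
time: 4.82
position: [0.564, 0.0656, 0.1451]
tool_rot: [2.034, 2.029, -0.359]
ft_force: [0.2, -0.1, 0.1]
grip_width: 0.006
grip_force: 0.0
```

Run:
```python
from h import *
w=ctrl.get_image("wrist");s=ctrl.get_image("side")
cv2.imwrite("pics/m2.png",np.hstack([w,cv2.resize(s[200:330,290:410],(370,400))])[:,::1,::-1][:, :])
im=cv2.imread("pics/m2.png");cv2.imwrite("pics/m2s.png",cv2.resize(im,None,fx=.79,fy=.79))
```

```text
(no output)
```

View pics/m2s.png

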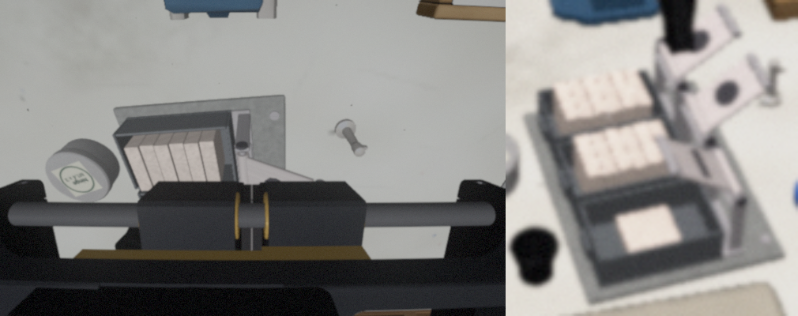

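The wrist view and side crop show the left tag now leaning back, with its disc visible at about (700,40). I'll back off and lift clear.

Emit:
drive_tool --motion '[[[0, -2, 0], [0, 0, 0], -1], [[0, -2, 0], [0, 0, 0], -1], [[0, -2, 0], [0, 0, 0], -1], [[0, 0, -4], [0, 0, 0], -1], [[0, 0, -4], [0, 0, 0], -1], [[3, 0, -4], [0, 0, 0], -1], [[5, 0, -1], [0, 0, 0], -1], [[5, 0, 0], [0, 0, 0], -1], [[5, 0, 0], [0, 0, 0], -1], [[0, 0, 0], [0, 0, 0], -1], [[0, 0, 0], [0, 0, 0], -1]]'

```text
time: 6.3
position: [0.5048, 0.2787, 0.2059]
tool_rot: [2.034, 2.028, -0.36]
ft_force: [1.2, -0.5, -0.1]
grip_width: 0.007
grip_force: 0.0
```

Run:
```python
from h import *
t=ctrl.get_image("top");s=ctrl.get_image("side")
cv2.imwrite("pics/m3.png",np.hstack([cv2.resize(t[130:250,325:425],(400,480)),cv2.resize(s[205:325,290:410],(400,480))])[:,:,::-1])
```

```text
(no output)
```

View pics/m3.png

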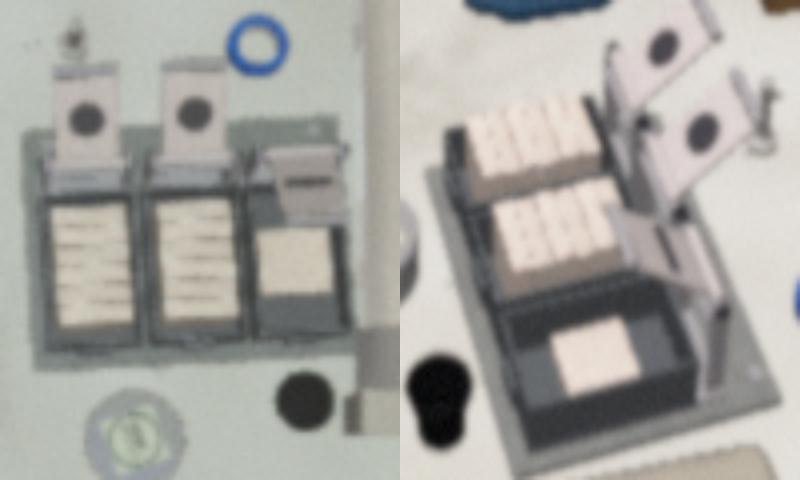

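Left and middle bins are full and their tags lean back with the discs up at (87,120) and (195,113). The right bin holds a single carton and its tag leans forward with the bar up at (308,182).

```bash
python3 -c "
from bench import ctrl
print(ctrl.close_job())"
```

```text
the job is handed in; nothing more can be done
None
```

I pushed only the left tag over, since the other two were already right: both full bins (left and middle) now have their tags leaning back, disc up, and the single-carton bin on the right has its tag leaning forward, bar up. The job is handed in.

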